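Shim the rocking laboratory balance

ROBOT

A 6-joint arm with a two-finger parallel gripper is mounted at the origin on the work surface. World frame = base frame: x ahead of the robot, y to its left, z up, the work surface at z = 0. Lengths are in m, angles in rad, forces in N, time in s.
With the tool pointing down it reaches from about 0.275 to 0.875 m from the base axis. Payload 12.5 kg.
Tool frame: the origin (TCP) lies at the very end of the fingers, on their centre line; the grasp point (between the pads) lies 19 mm behind it; x points along the fingers, y is the direction in which the jaws open and shut, and the axes are right-handed (so a half turn about x gives the same grasp; the last joint's range is limited). The gripper opens to 85 mm and grips with 20 to 120 N. Pads are 22 mm wide; open, the fingers measure 114 mm over their backs; the gripper's body (76 mm by 85 mm) begins 54 mm behind the grasp point. The pads swing forward as they close: fully open they stand 13 mm farther back than shut.
Start: joints at [1.156, 0.351, 1.652, -0, 1.139, -0.085], TCP at [0.178, 0.52, 0.231] pointing down, gripper open.
Joint ranges: [-2.75, 2.75], [-0.79, 2.1], [0.01, 2.65], [-1.57, 4.71], [0.07, 3.14], [-2.87, 2.87]. Speed limits (rad/s): [2.22, 2.22, 2.79, 3.14, 3.14, 3.14].

INTERFACE

Orientations are given as a 3x3 rotation matrix whose columns are the frame's x, y, z axes.
In Python, from bench import manip gives the robot as it stands. Calls block until the motion is done:
- manip.move_ptp(position, orientation): joint-space move of the TCP to a pose.
- manip.move_l(position, attitude=None, max_speed=0.15): straight line of the TCP; attitude=None keeps the orientation; max_speed is the mean speed in m/s.
- manip.move_j(angles): joint-space move.
- manip.set_gripper(opening, effort=None): opening from 0.0 (shut) to 1.0 (fully open); effort is the grip in N (None keeps the last); returns when the fingers have stopped.
- manip.dwell(seconds).
- manip.inverse_kinematics(position, orientation): joint angles nearest the present ones, or None.
- manip.grab_frame(name): name is "scene" or "side" or "wrist"; returns (picture, depth): 420x560x3 uint8, red, green, blue; 420x560 float32, m along the optical axis (not along the pixel's ray), 0 where there is no reading.
- manip.get_calibration(name): a dict with "camera_matrix" (3x3 intrinsics, pixels), "k1" (the pictures are not rectified: a ray, as slopes to the right and down, at radius r is drawn at 1 + k1 r^2 times it, then the intrinsics apply), "R" (3x3) and "t" (3): a world point X has camera coordinates R X + t. Camera axes: x right, y down, z forward; pixel columns grow to the right and rows downward; lengths in m; the calibration is good to about 2 mm. A picture is of the moment at which its call begins: read the wrist's pose just before it. get_calibration takes no time and is no camera call; for the wrist camera it gives the pose at the moment of the call.
A pose or a line that the arm cannot do raises manip.Unreachable and nothing moves.
- manip.sign_off(): hands the job in, once; it reports no verdict.
Trained networks look in the newest picture that a camera, given by its name, has taken for a name from the list of things; names that differ only in an ending like _2 or _b are one class to them, and where a whole thing is asked for, a point or a joint stands for the part that bears it (a point fixed in the world has none). Each returns a list of dicts, best first, with "confidence" (0 to 1); they miss things now and then, are a little off and sometimes report something else, mostly with a low value. They report only what shows in the picture. A call takes as long as a camera call.
- manip.look_for(camera, name): "at" ([x, y, z] in m, in world coordinates, good to about 4 mm: the middle of the surface that is visible of it).
Readings, each from a call of its own:
- manip.current_time(): time.
- manip.current_qpos(): joint angles.
- manip.current_joint_vel(): joint speeds.
- manip.current_joint_torque(): joint torques, N m.
- manip.current_ee_pos(): TCP position.
- manip.current_tcp_rot(): TCP orientation.
- manip.current_force(): force on the tool from outside, world axes, zero at the start.
- manip.current_ft_torque(): the same for the moment, N m.
- manip.current_grip_width(): opening from 0.0 (shut) to 1.0 (fully open).
Only numpy, scipy, OpenCV 4.12 (cv2) and the standard library are available. Lean on these libraries where they do the work, as an engineer would, in place of code of your own. Each camera call takes 0.05 s, during which the arm holds its last target. There are 200 camera calls.

TASK

The laboratory balance rocks because one foot, the bare brass one, is too short. Without picking up the blue wedge, push it along the bench, thin end first, so that the brass foot rides up its ramp near the middle of its width; stop when the balance is level and the wedge is snug, and do not ram it. Leave it wedged there, do not push on the balance itself and leave everything else where it stands.

Things in the scene. Friction and masses are not known exactly. Their poses are not given: they have to be found in the camera images.
- balance_base: Balance frame, fixed, immovable; origin on the bench under its middle. White housing 170 (x) x 220 (y) mm, 32 to 78 mm high, steel pan on top to 91 mm. Domed feet at x = +-90, y = +-140 mm under grey lugs 36 mm wide that reach |y| = 161 mm (underside 36 mm high). Feet (+90,+140) and (-90,-140) stand firm; the housing rocks on them. Foot (+90,-140) is short, bare brass. Free space below the housing.
- short_foot (a point): Lowest point of the short brass foot, a dome of 14 mm radius. 8 mm above the bench when the balance is level; at the start sagged on to the bench, bearing down with about 3 to 6 N. When level, the opposite foot meets the bench: the wedge then jams and its resistance rises steeply past 15 N. The thin end slipping under the foot gives a first brief bump of up to 10 N.
- balance (a joint): Tilt of the balance housing, rad: 0 is level with all feet supported (it cannot go below), positive is the brass foot sagging; 0.053 is fully sagged, brass foot on the bench (start).
- wedge: Loose blue plastic wedge, 0.09 kg, 110 (x) x 60 (y) mm; origin: centre of its flat underside. Top a plain ramp: 20 mm thick at the upright back face (x = -55), 1.5 mm at the thin end (x = +55), 8 mm thick 39 mm from it. Stays where left under the foot. Starts 3 to 9 cm short of the foot, up to 5 cm to the side, its x within 0.35 rad of the balance's +y.
- wedge_tip (a point): Middle of the wedge's thin edge, on the bench. The wedge's centre of mass lies 71 mm behind it (16 mm behind the wedge's origin).
- bottle_a: Loose glass bottle with blue cap, 80 mm diameter, about 200 mm tall, beside the balance; origin at the centre of its underside. Leave alone.
- bottle_b: Loose glass bottle like bottle_a. Leave alone.
- jug: Loose clear plastic jug, 110 mm across, 120 mm tall, with a handle; origin at the centre of its underside. Leave alone.
- jar: Loose amber jar, 60 mm diameter, 70 mm tall; origin at the centre of its underside. Leave alone.
- cal_weight: Loose brass calibration weight, 36 mm diameter, 56 mm tall; origin at the centre of its underside. Leave alone.
- spatula: Loose spatula, 200 mm long, lying flat on the bench. Leave alone.
- tray: Fixed clear tray, 300 x 150 mm, 55 mm high; origin at the centre of its underside.

How it is judged:
At the end, for the whole second after the job is handed in: The balance is level to within 0.009 rad with the brass foot resting on the wedge's ramp (contact force above 0.5 N, foot within 24 mm of the wedge's centre line and 15 to 75 mm from its thin edge); the wedge lies flat on the bench, at rest (value of joint balance below 0.009 rad and contact force between wedge and balance_base above 0.5 N and y of short_foot in the frame of wedge between -0.024 and 0.024 m and x of short_foot in the frame of wedge between -0.02 and 0.04 m and angle between wedge's own z axis and vertical below 0.06 rad and height (world z) of wedge below 0.004 m and linear speed of wedge below 0.01 m/s); the robot touches nothing.
It fails at once if the wedge is picked up or tipped (its origin more than 8 mm off the bench, or tilted by more than 0.17 rad) (height (world z) of wedge above 0.008 m or angle between wedge's own z axis and vertical above 0.17 rad).
It fails at once if the robot pushes on the balance itself (more than 3 N) (contact force between any of the fingers, the arm and balance_base above 3 N).
It fails at once if the wedge is rammed (more than 80 N between it and the balance) (contact force between wedge and balance_base above 80 N).
It fails at once if a bystander is moved by more than 20 mm (distance of any of bottle_a, bottle_b, jug, jar, cal_weight, spatula from where it was at the start of the episode above 0.02 m).
It also fails if it takes over 48 s, if anything falls off the work surface, if the arm or the gripper's body presses on something with over 40 N, if the wrist force passes 120 N, or if a joint passes its speed limit or range.

## Working session

There is one attempt and no reset: what is moved stays moved. The work goes in short steps, each a Python script; the robot and the scene stay as the last script left them, time stands still between calls to the robot, and variables do not carry over. Pictures are saved under pics/ and viewed, about 8 in all and at most 12, crops included, and the job is handed in when it is done.

```bash
mkdir -p pics; ls; cat > h.py <<'E'
import numpy as np, cv2
from bench import manip
def snap(cam,fn=None):
    cal=manip.get_calibration(cam); im,d=manip.grab_frame(cam)
    if fn: cv2.imwrite('pics/'+fn,im[...,::-1])
    return cal,im,d
def world(cal,d):
    K=np.array(cal["camera_matrix"]);h,w=d.shape
    u,v=np.meshgrid(np.arange(w),np.arange(h))
    pts=np.stack([u,v],-1).reshape(-1,1,2).astype(np.float64)
    n=cv2.undistortPoints(pts,K,np.array([cal["k1"],0,0,0.])).reshape(h,w,2)
    P=np.dstack([n[...,0]*d,n[...,1]*d,d])
    return (P-np.array(cal["t"]))@np.array(cal["R"])
E
python3 - <<'E'
from h import *
for c in ("scene","side","wrist"):
    cal,im,d=snap(c,c+'0.png'); np.savez(c+'0.npz',im=im,d=d,W=world(cal,d))
    for n in ("wedge","wedge_tip","short_foot","balance_base"):
        print(c,n,[(np.round(r["at"],3).tolist(),round(r["confidence"],2)) for r in manip.look_for(c,n)[:2]])
print(manip.current_time(),manip.current_force())
a=[cv2.imread(f'pics/{c}0.png') for c in("scene","side")]
cv2.imwrite('pics/both.png',cv2.resize(np.vstack(a),None,fx=.71,fy=.71))
E
```

```text
pics
scene wedge [([0.527, 0.07, 0.009], 0.85)]
scene wedge_tip [([0.525, 0.063, 0.013], 0.88), ([0.589, -0.346, 0.104], 0.51)]
scene short_foot [([0.489, 0.267, 0.074], 0.91), ([0.759, 0.197, 0.033], 0.6)]
scene balance_base [([0.491, 0.268, 0.076], 0.96)]
side wedge [([0.516, 0.073, 0.009], 0.87)]
side wedge_tip [([0.515, 0.071, 0.013], 0.71), ([0.561, -0.352, 0.116], 0.26)]
side short_foot [([0.462, 0.269, 0.076], 0.82)]
side balance_base [([0.459, 0.27, 0.072], 0.83)]
wrist wedge []
wrist wedge_tip []
wrist short_foot [([0.356, 0.456, 0.053], 0.92)]
wrist balance_base [([0.357, 0.45, 0.056], 0.59)]
0.75 [ 0.7261234  -0.27985118 -0.25346962]
```

View pics/scene0.png

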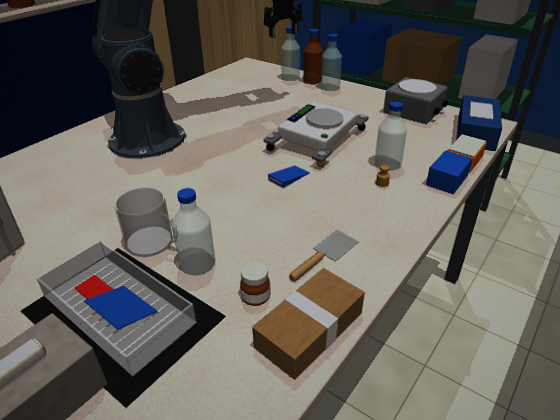

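View pics/side0.png

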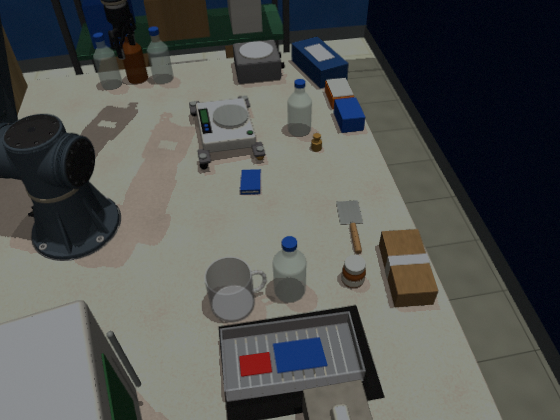

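Scene picture: wedge at (288,176), brass foot at (320,158). Side picture: wedge at (251,181), foot at (260,155), with a bottle and the weight to its right. Next is the wrist camera from above.

```bash
python3 - <<'E'
from h import *
cal=manip.get_calibration("wrist");R=np.array(cal["R"]);t=np.array(cal["t"])
T=np.array(manip.current_tcp_rot());p=np.array(manip.current_ee_pos())
print("cam in tool",(T.T@(-R.T@t-p)).round(3),"axes\n",(R@T).round(2)); print(T.round(2))
for c in("scene","side"):
    z=np.load(c+'0.npz');im=z['im'].astype(int);W=z['W']
    hs=cv2.cvtColor(z['im'],cv2.COLOR_RGB2HSV)
    m=(hs[...,0]>100)&(hs[...,0]<130)&(hs[...,1]>130)&(abs(W[...,0]-.52)<.1)&(abs(W[...,1]-.07)<.1)&(z['d']>0)
    P=W[m]; print(c,len(P),P.min(0).round(3),P.max(0).round(3),cv2.minAreaRect((P[:,:2]*1000).astype(np.float32)))
# view: jaw along world x
O=np.array([[0,1,0],[0,0,-1],[-1,0,0]],float)
for s in (1,-1):
    O2=O*np.array([1,s,s]); cp=O2@(T.T@(-R.T@t-p)); tgt=np.array([.53,.08,.25])
    print(s,cp.round(3),(O2@(R@T).T[:,2]).round(2),manip.inverse_kinematics(tgt,O2))
E
```

```text
cam in tool [-0.142  0.001 -0.071] axes
 [[-0.    1.   -0.  ]
 [-0.27  0.    0.96]
 [ 0.96  0.    0.27]]
[[ 0.    0.32  0.95]
 [ 0.    0.95 -0.32]
 [-1.    0.    0.  ]]
scene 446 [ 0.479  0.028 -0.   ] [0.554 0.142 0.023] ((519.6897583007812, 84.26403045654297), (112.17603302001953, 63.43764877319336), 79.5580062866211)
side 413 [ 0.485  0.026 -0.002] [0.554 0.145 0.024] ((519.0411376953125, 87.10580444335938), (116.86906433105469, 56.82161331176758), 82.79318237304688)
1 [0.001 0.071 0.142] [ 0.   -0.27 -0.96] [ 6.29501401e-02  3.06104465e-01  1.66591373e+00 -4.44089210e-16
  1.16957446e+00  6.29501401e-02]
-1 [-0.001 -0.071  0.142] [-0.    0.27 -0.96] None
```

```bash
python3 - <<'E'
from h import *
O=np.array([[0,1,0],[0,0,-1],[-1,0,0]],float)
manip.move_ptp([.52,.19,.33],O)
cal,im,d=snap("wrist","w1.png"); np.savez('w1.npz',im=im,d=d,W=world(cal,d))
for n in ("wedge","wedge_tip","short_foot","balance_base"):
    print(n,[(np.round(r["at"],3).tolist(),round(r["confidence"],2)) for r in manip.look_for("wrist",n)[:2]])
print(manip.current_time())
E
```

```text
wedge []
wedge_tip [([0.516, 0.085, 0.012], 0.57)]
short_foot []
balance_base [([0.469, 0.282, 0.08], 0.72), ([0.516, 0.087, 0.013], 0.37)]
2.7667
```

View pics/w1.png

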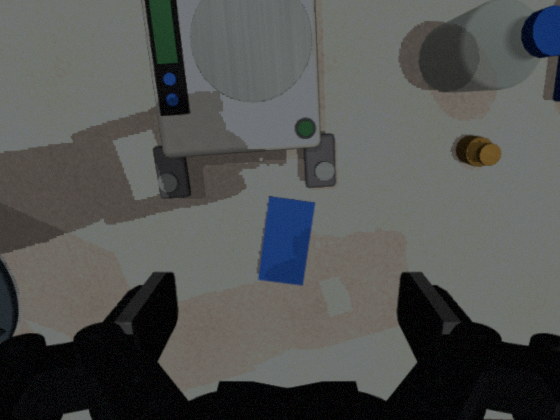

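Wrist view: wedge centred at (288,240), thin end up; brass-foot lug at (320,160); other front lug at (172,171). Now I'll fit both.

```bash
python3 - <<'E'
from h import *
z=np.load('w1.npz');W=z['W'];d=z['d'];hs=cv2.cvtColor(z['im'],cv2.COLOR_RGB2HSV)
g=np.zeros(d.shape,bool);g[185:300,240:330]=1
m=g&(hs[...,0]>100)&(hs[...,0]<130)&(hs[...,1]>130)&(d>0)
P=W[m];print(len(P));r=cv2.minAreaRect((P[:,:2]*1000).astype(np.float32));print(r,cv2.boxPoints(r).round(1).tolist())
A=np.c_[P[:,:2],np.ones(len(P))];c=np.linalg.lstsq(A,P[:,2],rcond=None)[0];print("ramp grad",c.round(3),"heading",np.arctan2(-c[1],-c[0]))
bm=W[300:,220:][(W[300:,220:,2]<.02)&(d[300:,220:]>0)];
for n,(r0,r1,c0,c1) in dict(shortlug=(130,190,300,340),leftlug=(150,205,150,192)).items():
    w=W[r0:r1,c0:c1].reshape(-1,3);w=w[(w[:,2]>.025)&(w[:,2]<.066)]
    r=cv2.minAreaRect((w[:,:2]*1000).astype(np.float32));print(n,len(w),np.percentile(w[:,2],[5,50,95]).round(3),r,cv2.boxPoints(r).round(1).tolist())
w=W[0:160,140:330].reshape(-1,3);w=w[(w[:,2]>.068)&(w[:,2]<.088)]
r=cv2.minAreaRect((w[:,:2]*1000).astype(np.float32));print("housing",r,cv2.boxPoints(r).round(1).tolist())
for c in("scene","side"):
    q=np.load(c+'0.npz');V=q['W'];s=(V[...,2]>.07)&(V[...,2]<.086)&(abs(V[...,0]-.47)<.14)&(abs(V[...,1]-.28)<.17)&(q['d']>0)
    s=cv2.morphologyEx(s.astype(np.uint8),cv2.MORPH_OPEN,np.ones((3,3)))>0
    r=cv2.minAreaRect((V[s][:,:2]*1000).astype(np.float32));print(c,s.sum(),r)
    # brass-coloured low points
    h2=cv2.cvtColor(q['im'],cv2.COLOR_RGB2HSV)
    s=(h2[...,0]>8)&(h2[...,0]<28)&(h2[...,1]>110)&(V[...,2]<.04)&(abs(V[...,0]-.55)<.06)&(abs(V[...,1]-.16)<.06)
    print(" brass",s.sum(),V[s].mean(0).round(4) if s.any() else'', V[s].min(0).round(3) if s.any() else '',V[s].max(0).round(3) if s.any() else '')
E
```

```text
3730
((517.446533203125, 89.83001708984375), (109.49369049072266, 58.98683166503906), 82.03837585449219) [[480.70001220703125, 39.70000076293945], [539.0999755859375, 31.5], [554.2000122070312, 140.0], [495.79998779296875, 148.10000610351562]]
ramp grad [-0.021 -0.166  0.036] heading 1.4457413983106862
shortlug 1410 [0.037 0.04  0.046] ((554.52392578125, 201.2830352783203), (39.90299606323242, 68.66912078857422), 5.696547985076904) [[531.2999877929688, 233.5], [538.0999755859375, 165.10000610351562], [577.7999877929688, 169.10000610351562], [571.0, 237.39999389648438]]
leftlug 1355 [0.044 0.048 0.054] ((385.34796142578125, 184.96029663085938), (36.054508209228516, 58.057376861572266), 4.462331295013428) [[365.1000061035156, 212.5], [369.6000061035156, 154.60000610351562], [405.6000061035156, 157.39999389648438], [401.1000061035156, 215.3000030517578]]
housing ((464.5337219238281, 288.53131103515625), (170.1387481689453, 155.1573028564453), 2.8747220039367676) [[375.70001220703125, 361.70001220703125], [383.5, 206.8000030517578], [553.4000244140625, 215.3000030517578], [545.5999755859375, 370.29998779296875]]
scene 1122 ((466.673583984375, 319.04705810546875), (165.6444549560547, 224.80801391601562), 3.0984394550323486)
 brass 44 [0.5658 0.1789 0.0162] [0.552 0.168 0.005] [0.576 0.19  0.031]
side 1251 ((465.27545166015625, 319.075927734375), (168.64984130859375, 228.2262420654297), 1.9381924867630005)
 brass 23 [0.5624 0.1749 0.0167] [0.551 0.163 0.005] [0.573 0.182 0.032]
```

Foot ≈ (559.5, 187) mm; wedge tip (525, 145), heading ≈82.3°; the foot lies about 28 mm right of its centre line. I'll shift the wedge sideways with nearly shut fingers at its CoM, then look again.

```bash
cat >> h.py <<'E'
def frame(y):
    x=np.array([0,0,-1.]);y=np.array([y[0],y[1],0.]);y/=np.linalg.norm(y);return np.c_[x,y,np.cross(x,y)]
O0=frame([1,0])
def wedge(cal,im,d,box):
    W=world(cal,d);hs=cv2.cvtColor(im,cv2.COLOR_RGB2HSV)
    m=(hs[...,0]>100)&(hs[...,0]<130)&(hs[...,1]>130)&(d>0)&(W[...,0]>box[0])&(W[...,0]<box[1])&(W[...,1]>box[2])&(W[...,1]<box[3])&(W[...,2]<.03)
    P=W[m];r=cv2.boxPoints(cv2.minAreaRect((P[:,:2]*1000).astype(np.float32)))
    c=r.mean(0);e=[r[1]-r[0],r[2]-r[1]];L=max(e,key=np.linalg.norm);L=L/np.linalg.norm(L);L=L if L[1]>0 else -L
    return c/1000,L,m.sum(),sorted(np.linalg.norm(e,axis=1).round(1))
E
python3 - <<'E'
from h import *
a=np.radians(82.3);h=np.array([np.cos(a),np.sin(a)]);n=np.array([h[1],-h[0]])
tip=np.array([.5174,.0898])+.055*h; com=tip-.074*h
R=frame(h); s=com-.058*n; e=com-.0126*n
if manip.inverse_kinematics([*s,.1],R) is None: R=frame(-h)
print(R.round(2).tolist())
manip.set_gripper(.12)
manip.move_ptp([*s,.12],R); print(manip.current_time(),manip.current_force())
manip.move_l([*s,.004]); manip.move_l([*e,.004],max_speed=.05)
print(manip.current_ee_pos(),manip.current_force())
manip.move_l([*(e-.02*n),.004]); manip.move_l([*(e-.02*n),.12],max_speed=.25)
manip.move_ptp([.52,.17,.33],O0)
cal,im,d=snap("wrist","w2.png")
c,L,k,sz=wedge(cal,im,d,(.45,.65,0,.2));print(c,L,np.degrees(np.arctan2(L[1],L[0])),k,sz,manip.current_time())
f=np.array([.5595,.187])-(c+.055*L);print("along",f@L,"right",f@[L[1],-L[0]])
E
```

```text
[[0.0, 0.13, 0.99], [0.0, 0.99, -0.13], [-1.0, 0.0, 0.0]]
4.9167 [ 0.36976745 -0.04872797 -0.30517763]
[0.50231717 0.07267394 0.00394662] [0.56578507 0.0036143  0.00799818]
[0.5453273  0.08611801] [0.13050088 0.9914482 ] 82.501465 3601 [np.float32(58.9), np.float32(109.3)] 9.2833
along 0.046868815406341933 right 0.0008863207376231174
```

View pics/w2.png

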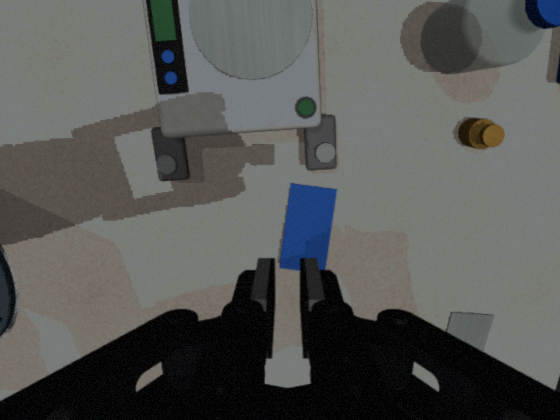

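The wedge is at pixel (306,228), unrotated, and its centre line passes within about 1 mm of the foot. Next is the two-finger push from behind, with force monitoring.

```bash
python3 - <<'E'
from h import *
h=np.array([.1305,.99145]);n=np.array([h[1],-h[0]]);c=np.array([.5453,.0861])
R=frame(n); foot=.0469+.055   # foot's distance ahead of origin
P=lambda s:[*(c+s*h),.004]
manip.move_ptp([*P(-.085)[:2],.1],R); manip.set_gripper(.45)
manip.move_l(P(-.085)); manip.dwell(.2)
f0=np.array(manip.current_force()); print(manip.current_time(),f0.round(2))
F=lambda:-(np.array(manip.current_force())-f0)[:2]@h
manip.move_l(P(-.066+.036),max_speed=.06)   # tip ~11 mm before the foot
print(manip.current_time(),F())
s=-.030;log=[]
while manip.current_time()<36:
    s+=.003 if s<-.066+.072 else .001
    if s>-.066+.096: break
    manip.move_l(P(s),max_speed=.03); f=F(); log.append((round((s+.066)*1000,1),round(f,1),round(manip.current_time(),2)))
    if f>14 and s>-.066+.065: break
    if f>25: break
print(log); print(manip.current_force(),manip.current_ee_pos())
cal,im,d=snap("side","s3.png"); cal,im2,d=snap("scene","c3.png"); snap("wrist","w3.png")
v=np.hstack([cv2.resize(im[100:220,180:340],None,fx=2.5,fy=2.5),cv2.resize(im2[80:200,240:400],None,fx=2.5,fy=2.5)]);cv2.imwrite('pics/v3.png',v[...,::-1])
E
```

```text
11.7583 [-0.05 -0.63  0.6 ]
12.825 -0.6843773971027971
[(39.0, np.float64(-0.4), 13.07), (42.0, np.float64(-0.9), 13.32), (45.0, np.float64(1.7), 13.57), (48.0, np.float64(1.8), 13.82), (51.0, np.float64(3.1), 14.07), (54.0, np.float64(2.4), 14.32), (57.0, np.float64(2.6), 14.57), (60.0, np.float64(2.8), 14.82), (63.0, np.float64(1.9), 15.07), (66.0, np.float64(2.6), 15.32), (69.0, np.float64(3.2), 15.57), (72.0, np.float64(3.2), 15.82), (73.0, np.float64(4.8), 16.07), (74.0, np.float64(6.6), 16.32), (75.0, np.float64(7.0), 16.57), (76.0, np.float64(6.9), 16.82), (77.0, np.float64(6.9), 17.07), (78.0, np.float64(6.5), 17.32), (79.0, np.float64(6.3), 17.57), (80.0, np.float64(6.6), 17.82), (81.0, np.float64(6.6), 18.07), (82.0, np.float64(6.5), 18.32), (83.0, np.float64(7.1), 18.57), (84.0, np.float64(6.5), 18.82), (85.0, np.float64(6.8), 19.07), (86.0, np.float64(6.5), 19.32), (87.0, np.float64(5.9), 19.57), (88.0, np.float64(7.7), 19.82), (89.0, np.float64(11.8), 20.07), (90.0, np.float64(16.9), 20.32)]
[ -1.74034386 -17.44166926   3.3598838 ] [0.54814073 0.10833614 0.00399994]
```

View pics/v3.png

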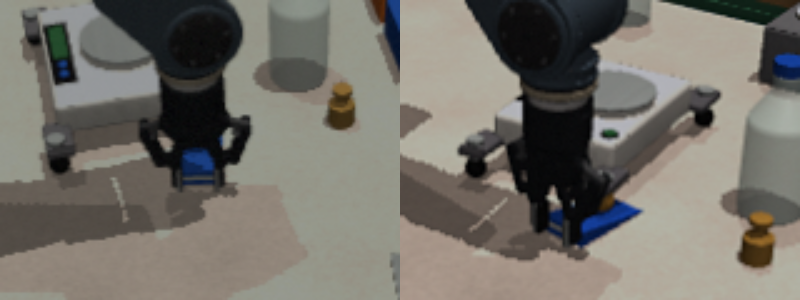

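Force rose steeply (7.7→11.8→16.9 N) at about 41 mm under the foot, so the wedge is snug. Back off and verify.

```bash
python3 - <<'E'
from h import *
h=np.array([.1305,.99145]);c=np.array([.5453,.0861])
P=lambda s,z:[*(c+s*h),z]
manip.move_l(P(-.03,.004),max_speed=.08); manip.move_l(P(-.03,.15),max_speed=.25)
manip.move_ptp([.52,.16,.33],O0)
cal,im3,d=snap("wrist","w4.png");W=world(cal,d); np.savez('w4.npz',im=im3,d=d,W=W)
cc,L,k,sz=wedge(cal,im3,d,(.45,.65,0,.25));print(cc,L,np.degrees(np.arctan2(L[1],L[0])),k,sz)
# housing top plane tilt
for nm,WW in(("now",W),("before",np.load('w1.npz')['W'])):
    q=WW.reshape(-1,3);q=q[(abs(q[:,2]-.077)<.01)&(abs(q[:,0]-.465)<.08)&(q[:,1]>.217)&(q[:,1]<.33)]
    cf=np.linalg.lstsq(np.c_[q[:,:2],np.ones(len(q))],q[:,2],rcond=None)[0];print(nm,len(q),cf.round(4))
manip.move_ptp([.45,-.2,.35],O0)
_,im,_=snap("side","s4.png"); _,im2,_=snap("scene","c4.png")
print(manip.current_time(),manip.current_force())
v=np.vstack([np.hstack([cv2.resize(im[90:210,180:340],None,fx=2.4,fy=2.4),cv2.resize(im2[90:210,240:400],None,fx=2.4,fy=2.4)]),cv2.resize(im3[60:240,140:460],(768,288*3//2))[:300]]);cv2.imwrite('pics/v4.png',v[...,::-1])
E
```

```text
[0.5569261  0.17507221] [0.13242096 0.9911936 ] 82.39049 2582 [np.float32(59.1), np.float32(109.4)]
now 12679 [-0.0134  0.0228  0.0783]
before 12392 [-0.0344  0.0888  0.0701]
24.4083 [0.12068899 0.37162304 0.17414535]
```

View pics/v4.png

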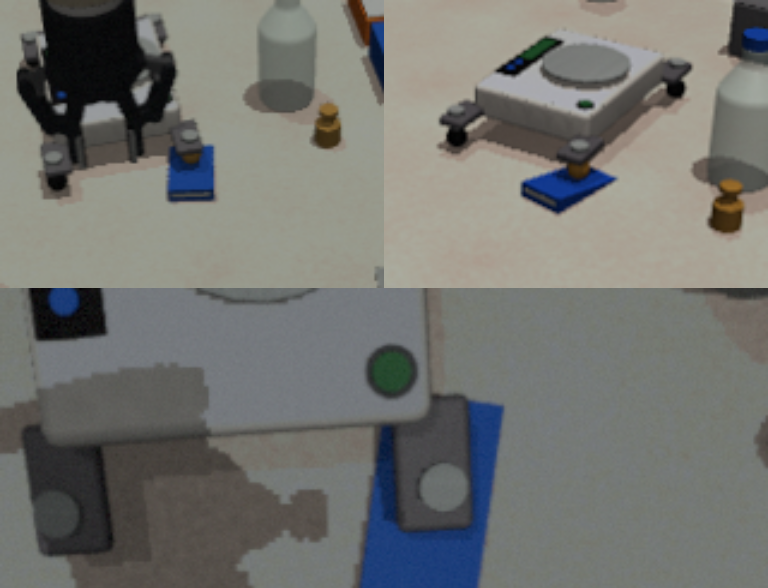

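The wedge lies under the brass foot near its centre line, and the foot sits on the ramp. One offline check of the lug heights and level, using the stored pictures:

```bash
python3 - <<'E'
import numpy as np
z4=np.load('w4.npz')['W'];z1=np.load('w1.npz')['W']
for nm,W in(("before",z1),("now",z4)):
    q=W.reshape(-1,3)
    med=lambda x,y,r:np.median(q[(np.hypot(q[:,0]-x,q[:,1]-y)<r)&(q[:,2]>.03)&(q[:,2]<.1),2])
    r=q[(q[:,1]>.219)&(q[:,1]<.245)&(q[:,0]>.39)&(q[:,0]<.545)&(abs(q[:,2]-.077)<.01)]
    cf=np.linalg.lstsq(np.c_[r[:,:2],np.ones(len(r))],r[:,2],rcond=None)[0]
    print(nm,"lugs",med(.557,.20,.006),med(.385,.19,.006),"front strip dz/dx",cf[0].round(4), "bench",np.median(q[(abs(q[:,0]-.46)<.04)&(abs(q[:,1]-.15)<.03),2]).round(4))
E
```

```text
before lugs 0.04037591875188596 0.048093483703419405 front strip dz/dx -0.0421 bench -0.0005
now lugs 0.051841582840616414 0.047896529644267945 front strip dz/dx 0.0025 bench 0.3859
```

```bash
python3 - <<'E'
from h import *
print(manip.current_time(),manip.current_force()); manip.sign_off()
E
```

```text
24.4083 [0.12068899 0.37162304 0.17414535]
the job is handed in; nothing more can be done
```

The balance reads level with the wedge snug under the brass foot, and the job was handed in at about 24 s of the 48 s limit. It never left the bench: I slid it about 28 mm sideways into line with the foot, then pushed it thin end first with two fingers. I stopped when the force climbed from 7 to 17 N.

Last checks:
- **Wedge position:** the foot is about 43 mm from the thin edge and within about 10 mm of the centre line. The foot position is my estimate, good to a few mm. The pictures show the wedge flat.
- **Level:** the slope across the housing front went from -0.042 to about +0.0025 rad, which means level.
- **Robot and bystanders:** the arm is clear, with only noise on the force reading. I saw no bystander move in the pictures, but I didn't measure them.

Two readings disagreed with the others. A rougher plane fit over the whole housing top, which included the pan, gave a tilt change of 0.069 rad against the expected 0.053; I treated it as noise. The two front lugs read 4 mm apart in height at the end (52 and 48 mm), possibly because the sample caught the round cap on one lug; I didn't check this.

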